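# Set the trainer's selector arm and press its test button

## Robot

A 6-joint arm with a two-finger parallel gripper is mounted at the origin on the work surface. World frame = base frame: x ahead of the robot, y to its left, z up, the work surface at z = 0. Lengths are in m, angles in rad, forces in N, time in s.
With the tool pointing down it reaches from about 0.275 to 0.725 m from the base axis. Payload 15.9 kg.
Tool frame: the origin (TCP) lies at the very end of the fingers, on their centre line; the grasp point (between the pads) lies 19 mm behind it; z points along the fingers, y is the line along which they close (so a half turn about z gives the same grasp; the last joint's range is limited). The gripper opens to 85 mm and grips with 20 to 120 N. Pads are 22 mm wide; open, the fingers measure 114 mm over their backs; the gripper's body (76 mm by 85 mm) begins 54 mm behind the grasp point. The pads swing forward as they close: fully open they stand 13 mm farther back than shut.
Start: joints at [1.239, 0.213, -0.034, 1.323, 0, 1.571], TCP at [0.163, 0.473, 0.231] pointing down, gripper open.
Joint ranges: [-2.98, 2.98], [-0.74, 1.72], [-1.14, 1.35], [-2.1, 2.04], [-1.57, 1.44], [-3.14, 3.14]. Speed limits (rad/s): [1.89, 1.89, 2.39, 2.57, 3.14, 3.14].

## Interface

Orientations are given as a unit quaternion [x, y, z, w].
In Python, from plant import readout, eyes, bot gives the robot as it stands.
- The arm moves only by the tool servo_tool, never from a script. Its argument "plan" is text: rows parted by semicolons, each of 6 numbers parted by spaces: the shift along the world's x, y, z in mm, then the turn, a rotation vector about the world's x, y, z in degrees. A call has 1 to 8 rows; each row shifts and turns the commanded pose from where the row before left it; what a row does not reach is not made up. A row lasts 1/12 s, in which the tool goes at most 41.7 mm and 7.16 degrees, less where a joint would pass 70% of its speed; a pose out of reach is approached as far as the arm can. A call with a gripper value outside its range is refused whole. "gripper" is the opening in per cent of the stroke, from 0 (shut) to 100 (fully open), set as the call begins (left out, the last holds). The fingers move at their own pace and stop on an object; the grip force is fixed at half the most. Time passes only in rows, so rows that do not move let the fingers close. It gives the time, the measured TCP pose, the force, the opening and the grip force at its end, in the units of the state.
- readout.read_state(): the state, without advancing time (a new reading comes with each control period).
- eyes.capture(name): name is "scene" or "top"; returns the picture (400x640x3 uint8, red, green, blue); there is no depth.
- eyes.camera_info(name): a dict with "fov_y" (degrees; the focal length in pixels is half the picture's height over the tangent of half this angle, whatever the lens; pixels are square), "cx", "cy" (the principal point, pixels), "rvec" (rotation vector, rad) and "tvec" (3), from world to camera coordinates, as OpenCV has them. Camera axes: x right, y down, z forward; pixel columns grow to the right and rows downward; lengths in m; the calibration is good to about 2 mm. A picture is of the moment at which its call begins. camera_info takes no time and is no camera call.
- bot.job_done(): hands the job in; it is judged then, once.
Trained networks look in the newest picture that a camera, given by its name, has taken for a name from the list of things; names that differ only in an ending like _2 or _b are one class to them, and where a whole thing is asked for, a point or a joint stands for the part that bears it (a point fixed in the world has none). Each returns a list of dicts, best first, with "confidence" (0 to 1); they miss things now and then, are a little off and sometimes report something else, mostly with a low value. They report only what shows in the picture. A call takes as long as a camera call.
- eyes.boxes_of(camera, thing): "at" ([column, row] in pixels, amid what is visible of it).
- eyes.tip_of(camera, thing): "at" ([column, row] in pixels: a listed point, or the origin of a listed thing).
The state is a dict: "time": time; "q": joint angles; "dq": joint speeds; "tau": joint torques, N m; "tcp_pos": TCP position; "tcp_rot": TCP orientation; "wrist_force": force on the tool from outside, world axes, zero at the start; "ft_torque": the same for the moment, N m; "opening": opening from 0.0 (shut) to 1.0 (fully open); "grip_force": force on a finger pad.
Only numpy, scipy, OpenCV 4.12 (cv2) and the standard library are available. Lean on these libraries where they do the work, as an engineer would, in place of code of your own. Each camera call takes 0.05 s, during which the arm holds its last target. There are 200 camera calls.

## Task

On the black trainer box, push the long metal selector arm round gently with a fingertip, without gripping it, until its tip stands over the middle of the one square contact (the other contacts are round). Then press the round push-button on the box's top fully down, and let it come back up. Do not press the button before the arm is on the square contact, and do not pick up or shift any of the loose things lying around.

Things in the scene. Friction and masses are not known exactly. Their poses are not given: they have to be found in the camera images.
- trainer: the black trainer box, 300 (x) by 280 (y) by 65 high, fixed to the table; origin at the centre of its underside, x away from the robot and y to the left at yaw 0, top panel at 65 above the origin
- selector (a joint): angle of the selector arm about the upright axis of its hub, rad. At 0 the arm points along the box's -x (roughly to the robot); grows counter-clockwise seen from above; stops at -1.35 and +1.35. Starts between -0.25 and 0.25, pointing between the contacts. It turns with light friction (about 0.08 N m, that is 1 to 2 N of push on the arm) and stays where it is left. Pushing it harder than 18 N, or gripping it, is a fault
- selector_hub (a point): top centre of the selector's grey round hub, 32 across, 41 above the panel, on the arm's axis (10 towards the box's +x from the box's centre)
- selector_tip (a point): a point at the tip of the selector arm, on the arm's centre line, 100 from the hub's axis and at the underside of the arm (12 above the panel). The arm is a straight aluminium bar 10 wide from the hub to 96 out, then a 5 wide tip to 105 out; it fills the height from 12 to 34 above the panel, so a finger can push on its flat upright side. It passes 6 clear above the contacts
- square_contact_top (a point): top centre of the square steel contact, 30 by 30, standing 6 above the panel, fixed, centred 100 from the hub's axis. It is one of four contacts, two on each side of the arm's start, at selector angles of -1.05, -0.6, 0.6 and 1.05; the other three are round, 16 across and 6 high; which place is the square one's varies
- push_button (a joint): travel of the push-button in m: 0 up, 0.006 fully down; its spring needs about 4 N to bring it fully down and brings it back up
- push_button_top (a point): top centre of the push-button, white, round, flat-topped, 26 across, on a low grey housing on the panel's far part, left or right; its top stands 18 above the panel (a fixed white knob with a raised bar grip, 34 across and 25 high, stands at the other side). Pressed straight down
- heat_sink: loose finned aluminium block 40 by 32 by 22 high, standing on the panel's far edge, between the button and the knob; origin at its underside's centre; to be left alone
- battery: loose block battery, 26 by 48 by 17 high, lying on the panel's near right corner; origin at its underside's centre; to be left alone
- multimeter: loose grey hand multimeter 170 by 80 by 42 high, on the table to the right of the box; origin at its underside's centre; to be left alone
- screwdriver: loose screwdriver 190 long on the table to the left of the box; to be left alone
- mug: loose white mug 80 across, 92 high, far left; origin at its underside's centre; to be left alone
- reel: loose grey empty reel 64 across, 40 high, on the left; origin at its underside's centre; to be left alone
- parts_tray: loose grey divided tray 200 by 130 by 40 high, far right; origin at its underside's centre; to be left alone

How it is judged:
By the outcome, as a careful person would: the job done as asked, in the order asked, and still so for the second after the job is handed in, with the robot touching nothing.
It also fails if it takes over 42 s, if anything falls off the work surface, if the arm or the gripper's body presses on something with over 40 N, if the wrist force passes 120 N, or if a joint passes its speed limit or range.

## Working session

There is one attempt and no reset: what is moved stays moved. The work goes in short steps, Python scripts to look and compute and a tool call to move; the robot and the scene stay as the last step left them, time stands still between calls to the robot, and variables do not carry over. Pictures are saved under pics/ and viewed, at most 11 in all, crops included, and the job is handed in when it is done.

Besides the shell and the picture viewer there is one more tool, called after ">>>" as name(argument=value, ...) on one line, values as JSON. servo_tool: Moves the arm, as the interface text tells. Its arguments: {"type":"object","properties":{"plan":{"type":"string"},"gripper":{"type":"number"}},"required":["plan"]}

```bash
mkdir -p pics
cat > h.py <<'E'
import numpy as np, cv2
from plant import readout, eyes, bot
def cam(n):
    i=eyes.camera_info(n); f=200/np.tan(np.radians(i["fov_y"])/2)
    K=np.array([[f,0,i["cx"]],[0,f,i["cy"]],[0,0,1.]]); R=cv2.Rodrigues(np.array(i["rvec"],float))[0]
    return K,R,np.array(i["tvec"],float)
def ray(n,p):
    K,R,t=cam(n); d=R.T@np.linalg.inv(K)@[p[0],p[1],1]; return -R.T@t,d/np.linalg.norm(d)
def atz(n,p,z):
    o,d=ray(n,p); return o+d*(z-o[2])/d[2]
def tri(a,b):
    (o1,d1),(o2,d2)=ray(*a),ray(*b)
    s=np.linalg.lstsq(np.c_[d1,-d2],o2-o1,rcond=None)[0]; p,q=o1+s[0]*d1,o2+s[1]*d2
    return (p+q)/2,np.linalg.norm(p-q)
def save(n,name):
    im=eyes.capture(n); cv2.imwrite(f"pics/{name}.png",im[:,:,::-1]); return im
E
python3 - <<'E'
from h import *
np.set_printoptions(precision=4,suppress=True)
for n in("scene","top"):
    save(n,n+"0"); print(n,ray(n,(320,200)))
Z={"selector_hub":.106,"selector_tip":.077,"square_contact_top":.071,"push_button_top":.083}
for t in Z:
    r={}
    for n in("scene","top"):
        l=eyes.tip_of(n,t); 
        for d in l[:2]: print(t,n,d["at"],round(d["confidence"],2),atz(n,d["at"],Z[t]))
        if l:r[n]=l[0]["at"]
    if len(r)==2: print("  tri",*tri(("scene",r["scene"]),("top",r["top"])))
print(readout.read_state())
E
```

```text
scene (array([1.1751, 0.4018, 1.1258]), array([-0.5039, -0.3079, -0.807 ]))
top (array([0.2261, 0.0135, 1.898 ]), array([ 0.1483,  0.0148, -0.9888]))
selector_hub scene [319.2, 198.1] 0.54 [0.5334 0.007  0.106 ]
selector_hub top [330.5, 190.2] 0.54 [0.5284 0.0027 0.106 ]
  tri [0.5293 0.0034 0.0989] 0.0017303405938332748
selector_tip scene [340.4, 184.7] 0.77 [0.4345 0.028  0.077 ]
selector_tip scene [322.2, 216.8] 0.26 [0.5719 0.0398 0.077 ]
selector_tip top [325.8, 221.1] 0.58 [0.4237 0.0223 0.077 ]
  tri [0.425  0.0228 0.0633] 0.0008485801919199662
square_contact_top scene [318.0, 178.2] 0.41 [ 0.4429 -0.0513  0.071 ]
square_contact_top top [346.2, 220.8] 0.4 [ 0.4233 -0.0496  0.071 ]
  tri [ 0.4277 -0.0549  0.0518] 0.010189004532851133
push_button_top scene [336.6, 231.6] 0.48 [0.5997 0.1054 0.083 ]
push_button_top top [300.4, 173.8] 0.42 [0.5946 0.1078 0.083 ]
  tri [0.5964 0.1061 0.0784] 0.0042908415477032925
{'time': 0.5, 'q': array([ 1.239 ,  0.2129, -0.0345,  1.3235, -0.    ,  1.5708]), 'dq': array([ 0.0003, -0.0014,  0.0003,  0.0002,  0.0004, -0.0004]), 'tau': array([  0.0048, -68.5523,  48.7069,   0.0027,   0.0003,  -0.    ]), 'tcp_pos': array([0.1629, 0.4727, 0.2313]), 'tcp_rot': array([ 0.1652,  0.9863, -0.    ,  0.    ]), 'wrist_force': array([-0.1699, -0.4788,  1.0223]), 'ft_torque': array([ 0.008 , -0.0498, -0.0375]), 'grip_force': 0.0, 'opening': 1.000965469755078}
```

View pics/top0.png

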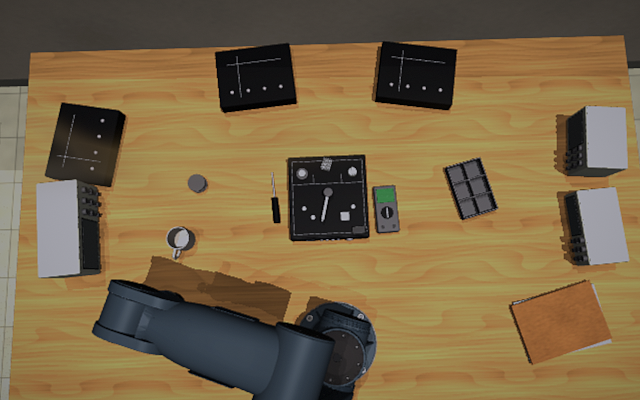

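View pics/scene0.png

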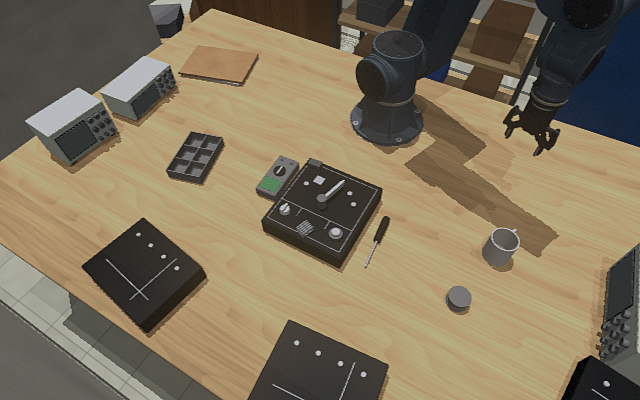

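The top view shows the box at columns 288–369, rows 155–240. The arm's tip is near (323,221), and the square is at (345,216) on the right. The button is at (302,173) on the left and the knob at (352,171). Next I'll look at enlarged crops of both views.

Run:
```python
import cv2,numpy as np
a=cv2.imread("pics/top0.png")[150:250,280:380]; b=cv2.imread("pics/scene0.png")[150:270,255:390]
a=cv2.resize(a,(500,500),interpolation=cv2.INTER_CUBIC); cv2.imwrite("pics/ca.png",a)
cv2.imwrite("pics/cb.png",cv2.resize(b,None,fx=5,fy=5,interpolation=cv2.INTER_CUBIC)[:600])
g=cv2.imread("pics/top0.png",0); 
# bright blobs on box
m=(g>130).astype(np.uint8); m[:,:287]=0;m[:,371:]=0;m[:150]=0;m[242:]=0
n,l,s,c=cv2.connectedComponentsWithStats(m)
for i in range(1,n):
    if 2<s[i,4]<400:print(s[i],c[i].round(2))
```

```text
[329 160   3   2   4] [329.75 160.5 ]
[322 163   5   2   7] [324.14 163.43]
[322 166   3   2   5] [323.2 166.4]
[327 167   3   2   4] [328.25 167.25]
[349 167   8   8  48] [352.15 170.79]
[299 170   7   6  34] [301.71 172.5 ]
[322 197   6  24  55] [324.45 208.22]
[287 204   1   3   3] [287. 205.]
[351 204   4   4  11] [352.82 205.82]
[302 206   4   4  11] [303.82 207.82]
[287 211   1   3   3] [287. 212.]
[341 212   8   8  64] [344.5 215.5]
[311 215   4   4  13] [312.62 216.62]
[287 229   5  13  20] [287.7 236.9]
[333 239  14   3  19] [339.63 240.63]
[321 241   5   1   5] [323. 241.]
[328 241   3   1   3] [329. 241.]
[351 240  11   2  12] [355.83 240.33]
```

View pics/ca.png

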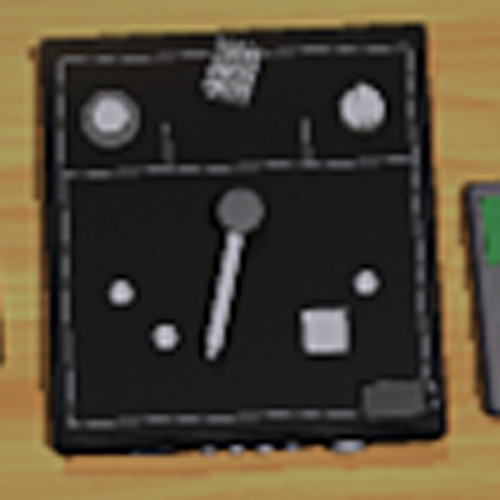

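View pics/cb.png

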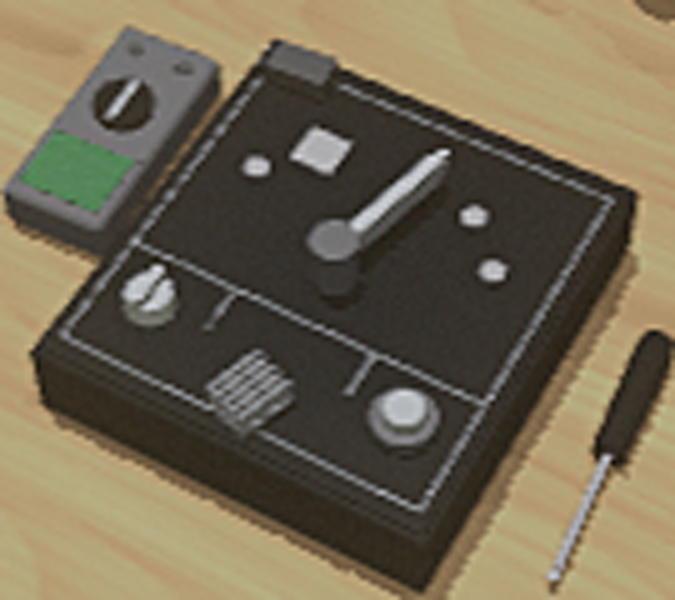

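The crops show the square as the inner contact on the robot's right, so the target angle is +0.6. The arm now points slightly left, at a negative angle. The white button is on the left and the barred knob on the right. Now I'll fit the box pose.

```bash
cat > fit.py <<'E'
from h import *
from scipy.optimize import least_squares
np.set_printoptions(precision=4,suppress=True)
A=[1.05,.6,-1.05,-.6]
loc=np.array([[.01-.1*np.cos(a),-.1*np.sin(a),.006] for a in A])
px={"top":[(352.82,205.82),(344.5,215.5),(303.82,207.82),(312.62,216.62)],
"scene":[(306,182.8),(318.8,179.6),(353.2,203.6),(349.4,192.8)]}
def proj(n,P):
    K,R,t=cam(n); c=(P@R.T+t)@K.T; return c[:,:2]/c[:,2:]
def w(p,L): c,s=np.cos(p[2]),np.sin(p[2]); return np.c_[p[0]+c*L[:,0]-s*L[:,1],p[1]+s*L[:,0]+c*L[:,1],p[3]+L[:,2]]
def fit(names):
    return least_squares(lambda p:np.r_[np.concatenate([(proj(n,w(p,loc))-px[n]).ravel() for n in names]),(p[3]-.065)/.001*.5],[.52,0,0,.065])
E
python3 - <<'E'
from fit import *
for ns in(["top"],["scene"],["top","scene"]):
    r=fit(ns); print(ns,r.x,"res",r.fun.round(2))
p=r.x
print("hub,tipsq",w(p,np.array([[.01,0,.041],[.01-.1*np.cos(.6),-.1*np.sin(.6),.006]])))
b=tri(("top",(301.4,172.8)),("scene",(335.7,231.3))); print("button",b, [atz("top",(301.4,172.8),.083),atz("scene",(335.7,231.3),.083)])
for n,q in(("top",(322,220.5)),("scene",(343.5,180.5))):
  t=atz(n,q,.099); h=w(p,np.array([[.01,0,.041]]))[0]; d=t-h; print("tip",t,"angle",np.arctan2(-d[1],-d[0])-p[2],np.hypot(*d[:2]))
E
```

```text
['top'] [0.5146 0.0126 0.0095 0.065 ] res [-0.09  0.08  0.09 -0.08 -0.03 -0.03  0.03  0.03  0.  ]
['scene'] [0.518  0.0113 0.0136 0.065 ] res [-0.14  0.03  0.05 -0.11  0.06  0.12  0.03 -0.06 -0.01]
['top', 'scene'] [0.516  0.0116 0.0115 0.0641] res [ 0.18 -0.35  0.38 -0.51  0.27 -0.37  0.34 -0.34  0.32 -0.22  0.49 -0.32
  0.41 -0.07  0.42 -0.25 -0.45]
hub,tipsq [[ 0.526   0.0117  0.1051]
 [ 0.4442 -0.0457  0.0701]]
button (array([0.5989, 0.1032, 0.0815]), np.float64(0.0022872461826753663)) [array([0.5981, 0.1041, 0.083 ]), array([0.6002, 0.1026, 0.083 ])]
tip [0.4238 0.0353 0.099 ] angle -0.23846105241490415 0.10494457027374382
tip [0.4302 0.0363 0.099 ] angle -0.2621453928357186 0.09896621120507881
```

>>> servo_tool(plan="18.5 -26.1 0 0 0 -5.3;18.5 -26.1 0 0 0 -5.3;18.5 -26.1 0 0 0 -5.3;18.5 -26.1 0 0 0 -5.3;18.5 -26.1 0 0 0 -5.3;18.5 -26.1 0 0 0 -5.3;18.5 -26.1 0 0 0 -5.3;18.5 -26.1 0 0 0 -5.3", gripper=0)

```text
time: 1.17
tcp_pos: [0.3114, 0.2626, 0.2315]
tcp_rot: [0.512, 0.859, 0.0, 0.0]
wrist_force: [0.6, -0.1, 0.2]
opening: -0.001
grip_force: 0.0
```

>>> servo_tool(plan="18.5 -26.1 0 0 0 -5.3;18.5 -26.1 0 0 0 -5.3;18.5 -26.1 0 0 0 -5.3;18.5 -26.1 0 0 0 -5.3;18.5 -26.1 0 0 0 -5.3;18.5 -26.1 0 0 0 -5.3;18.5 -26.1 0 0 0 -5.3;18.5 -26.1 0 0 0 -5.3")

```text
time: 1.83
tcp_pos: [0.4596, 0.0535, 0.2314]
tcp_rot: [0.788, 0.615, 0.0, 0.0]
wrist_force: [-0.3, 1.3, -0.1]
opening: 0.001
grip_force: 0.0
```

>>> servo_tool(plan="0 1 -30 0 0 0;0 0 -30 0 0 0;0 0 -30 0 0 0;0 0 -30 0 0 0;0 0 -15 0 0 0;0 0 -10 0 0 0;0 0 0 0 0 0")

```text
time: 2.42
tcp_pos: [0.4575, 0.0559, 0.0844]
tcp_rot: [0.787, 0.617, -0.001, -0.001]
wrist_force: [-0.6, -1.0, -0.9]
opening: -0.001
grip_force: 0.0
```

Run:
```python
from h import *
im=save("scene","s1"); cv2.imwrite("pics/s1c.png",cv2.resize(im[130:250,255:390,::-1],None,fx=5,fy=5,interpolation=cv2.INTER_CUBIC))
```

```text
(no output)
```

View pics/s1c.png

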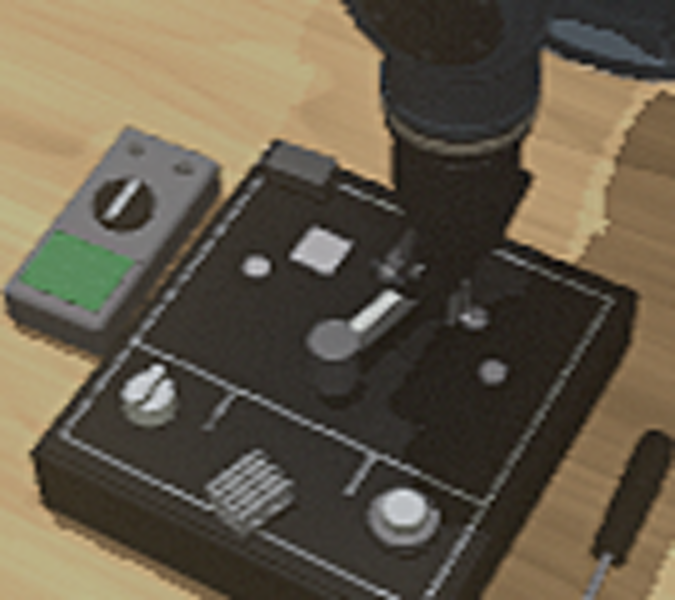

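Run:
```python
from fit import *
from scipy.spatial.transform import Rotation as Ro
s=readout.read_state(); R=Ro.from_quat(s["tcp_rot"]).as_matrix(); print(R.round(3),s["opening"])
for l in([0,0,0],[0,0,-.03],[0,.057,-.03],[0,-.057,-.03],[0,.0145,0],[0,-.0145,0],[0,0,-.073]):
    P=s["tcp_pos"]+R@np.array(l); q=proj("scene",P[None])[0]; print(l,P,"crop",((q-[255,130])*5+2).round(0))
im=save("top","t1"); cv2.imwrite("pics/t1c.png",cv2.resize(im[150:250,280:380,::-1],(600,600),interpolation=cv2.INTER_CUBIC))
im=cv2.imread("pics/s1.png")[165:205,320:365].astype(float)*2.5; cv2.imwrite("pics/s1d.png",cv2.resize(np.clip(im,0,255).astype(np.uint8),None,fx=14,fy=14,interpolation=cv2.INTER_CUBIC))
```

```text
[[ 0.239  0.971 -0.002]
 [ 0.971 -0.239 -0.   ]
 [-0.001 -0.002 -1.   ]] -5.5796561749463934e-05
[0, 0, 0] [0.4582 0.056  0.0857] crop [450. 310.]
[0, 0, -0.03] [0.4582 0.056  0.1157] crop [452. 280.]
[0, 0.057, -0.03] [0.5136 0.0424 0.1156] crop [389. 334.]
[0, -0.057, -0.03] [0.4029 0.0696 0.1158] crop [512. 229.]
[0, 0.0145, 0] [0.4723 0.0526 0.0857] crop [435. 323.]
[0, -0.0145, 0] [0.4441 0.0595 0.0857] crop [466. 296.]
[0, 0, -0.073] [0.4583 0.0561 0.1587] crop [454. 237.]
```

View pics/s1d.png

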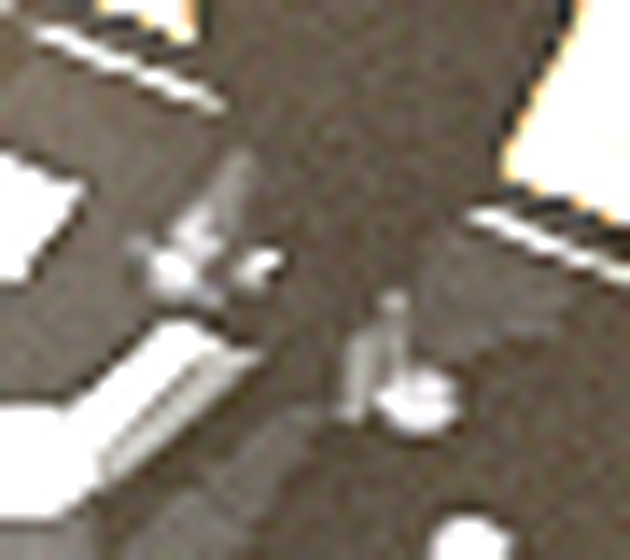

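The crop shows the shut fingertips at about (460,300), on the +y side of the arm with clear space between. The spot at (400,260) is a knuckle higher up. Next I'll compute the arc for the push.

Run:
```python
from fit import *
s=readout.read_state(); H=np.array([526,11.7])
def pos(th,c=16): d=np.array([-np.cos(th),-np.sin(th)]); t=np.array([np.sin(th),-np.cos(th)]); return H+75*d-c*t
th=np.linspace(-.24,.50,25); 
print("to contact",pos(-.24)-s["tcp_pos"][:2]*1000, "turn/row",np.degrees(th[1]-th[0]))
P=np.array([pos(t) for t in th]); D=np.diff(P.round(1),axis=0)
for k in range(0,24,8): print(";".join("%.1f %.1f 0 0 0 1.77"%tuple(d) for d in D[k:k+8]))
```

```text
to contact [ -1.909 -11.056] turn/row 1.7666198683200378
-1.0 -2.2 0 0 0 1.77;-1.0 -2.1 0 0 0 1.77;-0.8 -2.3 0 0 0 1.77;-0.8 -2.2 0 0 0 1.77;-0.8 -2.2 0 0 0 1.77;-0.6 -2.3 0 0 0 1.77;-0.6 -2.3 0 0 0 1.77;-0.5 -2.3 0 0 0 1.77
-0.4 -2.3 0 0 0 1.77;-0.4 -2.4 0 0 0 1.77;-0.3 -2.3 0 0 0 1.77;-0.2 -2.4 0 0 0 1.77;-0.2 -2.3 0 0 0 1.77;-0.1 -2.4 0 0 0 1.77;0.0 -2.3 0 0 0 1.77;0.1 -2.4 0 0 0 1.77
0.1 -2.4 0 0 0 1.77;0.2 -2.3 0 0 0 1.77;0.3 -2.4 0 0 0 1.77;0.4 -2.3 0 0 0 1.77;0.4 -2.3 0 0 0 1.77;0.5 -2.3 0 0 0 1.77;0.6 -2.3 0 0 0 1.77;0.6 -2.3 0 0 0 1.77
```

>>> servo_tool(plan="-0.4 -2.2 0 0 0 0;-0.4 -2.2 0 0 0 0;-0.4 -2.2 0 0 0 0;-0.4 -2.2 0 0 0 0;-0.4 -2.2 0 0 0 0")

```text
time: 2.93
tcp_pos: [0.457, 0.0448, 0.0866]
tcp_rot: [0.787, 0.617, 0.0, 0.0]
wrist_force: [-0.4, 0.5, -0.2]
opening: -0.005
grip_force: 0.0
```

>>> servo_tool(plan="-1.0 -2.2 0 0 0 1.77;-1.0 -2.1 0 0 0 1.77;-0.8 -2.3 0 0 0 1.77;-0.8 -2.2 0 0 0 1.77;-0.8 -2.2 0 0 0 1.77;-0.6 -2.3 0 0 0 1.77;-0.6 -2.3 0 0 0 1.77;-0.5 -2.3 0 0 0 1.77")

```text
time: 3.6
tcp_pos: [0.451, 0.0271, 0.0865]
tcp_rot: [0.704, 0.71, 0.0, 0.0]
wrist_force: [1.2, 1.2, -0.1]
opening: 0.002
grip_force: 0.6
```

Light contact, about 1.5 N. Carrying on along the arc.

>>> servo_tool(plan="-0.4 -2.3 0 0 0 1.77;-0.4 -2.4 0 0 0 1.77;-0.3 -2.3 0 0 0 1.77;-0.2 -2.4 0 0 0 1.77;-0.2 -2.3 0 0 0 1.77;-0.1 -2.4 0 0 0 1.77;0.0 -2.3 0 0 0 1.77;0.1 -2.4 0 0 0 1.77")

```text
time: 4.27
tcp_pos: [0.4494, 0.0083, 0.0865]
tcp_rot: [0.612, 0.791, 0.0, 0.0]
wrist_force: [0.2, 1.1, 0.7]
opening: 0.002
grip_force: 0.6
```

>>> servo_tool(plan="0.1 -2.4 0 0 0 1.77;0.2 -2.3 0 0 0 1.77;0.3 -2.4 0 0 0 1.77;0.4 -2.3 0 0 0 1.77;0.4 -2.3 0 0 0 1.77;0.5 -2.3 0 0 0 1.77;0.6 -2.3 0 0 0 1.77;0.6 -2.3 0 0 0 1.77")

```text
time: 4.93
tcp_pos: [0.4525, -0.0103, 0.0865]
tcp_rot: [0.509, 0.861, 0.0, 0.0]
wrist_force: [1.2, 1.5, 0.1]
opening: 0.003
grip_force: 0.6
```

Run:
```python
from fit import *
for n in("scene","top"):
    im=save(n,n+"2")
    for d in eyes.tip_of(n,"selector_tip")[:2]: print(n,d["at"],d["confidence"])
    sl=(slice(140,220),slice(280,390)) if n=="scene" else (slice(170,250),slice(280,390))
    cv2.imwrite(f"pics/{n}2c.png",cv2.resize(np.clip(im[sl][:,:,::-1]*1.3,0,255).astype(np.uint8),None,fx=7,fy=7,interpolation=cv2.INTER_CUBIC))
print(readout.read_state()["tcp_pos"])
```

```text
scene [324.6, 181.0] 0.75
[ 0.4523 -0.0103  0.0864]
```

View pics/scene2c.png

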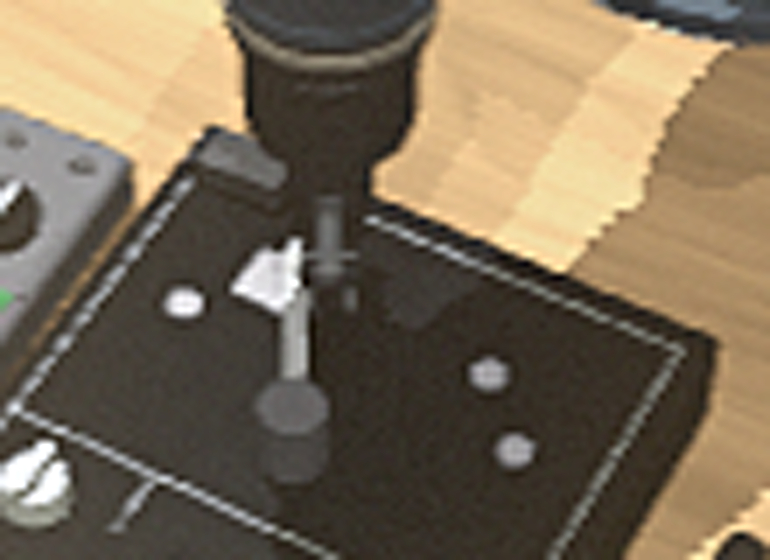

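The arm is close to the square. Its tip is at crop (297,242), on the square's edge at (270,280). Comparing this with predicted arm-end pixels gives the angle.

Run:
```python
from fit import *
p=fit(["scene"]).x
for a in(.4,.45,.5,.55,.6):
    L=lambda r,z:[.01-r*np.cos(a),-r*np.sin(a),z]
    q=proj("scene",w(p,np.array([L(.105,.034),L(.1,.012),L(.03,.034)]))); print(a,((q-[280,140]+.43)*7).round(0).tolist(), q[1].round(1))
```

```text
0.4 [[318.0, 233.0], [317.0, 272.0], [300.0, 361.0]] [324.9 178.4]
0.45 [[307.0, 233.0], [307.0, 271.0], [297.0, 361.0]] [323.4 178.3]
0.5 [[296.0, 232.0], [296.0, 271.0], [293.0, 361.0]] [321.9 178.2]
0.55 [[284.0, 232.0], [285.0, 271.0], [290.0, 361.0]] [320.3 178.3]
0.6 [[273.0, 233.0], [275.0, 271.0], [287.0, 361.0]] [318.8 178.3]
```

>>> servo_tool(plan="0.5 -1.3 0 0 0 1.03;0.5 -1.3 0 0 0 1.03;0.5 -1.3 0 0 0 1.03;0.5 -1.3 0 0 0 1.03;0.5 -1.3 0 0 0 1.03;0.5 -1.3 0 0 0 1.03;0 0 0 0 0 0")

```text
time: 5.72
tcp_pos: [0.4555, -0.0182, 0.0863]
tcp_rot: [0.462, 0.887, -0.0, 0.0]
wrist_force: [0.1, 1.2, -0.4]
opening: -0.0
grip_force: 0.0
```

>>> servo_tool(plan="-2 4 0 0 0 0;-4 8 0 0 0 0;-6 12 0 0 0 0;-6 12 0 0 0 0;0 0 20 0 0 0;0 0 30 0 0 0;0 0 30 0 0 0;0 0 20 0 0 0")

```text
time: 6.38
tcp_pos: [0.4374, 0.0188, 0.1888]
tcp_rot: [0.463, 0.886, 0.001, 0.001]
wrist_force: [0.9, 0.4, 0.6]
opening: -0.001
grip_force: 0.0
```

>>> servo_tool(plan="4 33 0 0 0 0;4 33 0 0 0 0;4 33 0 0 0 0;0 0 0 0 0 0")

```text
time: 6.72
tcp_pos: [0.4494, 0.1218, 0.1864]
tcp_rot: [0.461, 0.887, 0.001, -0.0]
wrist_force: [-0.2, -1.3, -0.8]
opening: -0.002
grip_force: 0.0
```

Run:
```python
from fit import *
im=save("scene","scene3"); it=save("top","top3")
for n in("scene","top"):
    for t in("selector_tip","square_contact_top"):
        for d in eyes.tip_of(n,t)[:1]: print(n,t,d["at"],d["confidence"])
print(readout.read_state()["tcp_pos"])
a=cv2.resize(im[150:220,285:355,::-1],(560,560),interpolation=cv2.INTER_CUBIC)
cv2.imwrite("pics/s3c.png",a)
b=cv2.resize(it[170:240,300:370,::-1],(560,560),interpolation=cv2.INTER_CUBIC); cv2.imwrite("pics/t3c.png",b)
for n in("scene","top"):
  p=fit([n]).x; o=[285,150] if n=="scene" else [300,170]
  for a in(.55,.6,.65):
    L=lambda r,z:[.01-r*np.cos(a),-r*np.sin(a),z]
    q=proj(n,w(p,np.array([L(.105,.034),L(.03,.034),[.01,0,.041]]))); print(n,a,((q-o+.44)*8).round(0).tolist())
```

```text
scene selector_tip [316.6, 179.8] 0.49
scene square_contact_top [319.5, 180.3] 0.38
top selector_tip [344.4, 216.3] 0.55
top square_contact_top [345.4, 221.8] 0.51
[0.4492 0.1163 0.1863]
scene 0.55 [[285.0, 186.0], [292.0, 332.0], [294.0, 383.0]]
scene 0.6 [[272.0, 186.0], [288.0, 333.0], [294.0, 383.0]]
scene 0.65 [[259.0, 188.0], [284.0, 333.0], [294.0, 383.0]]
top 0.55 [[359.0, 375.0], [263.0, 233.0], [225.0, 175.0]]
top 0.6 [[369.0, 368.0], [266.0, 232.0], [225.0, 175.0]]
top 0.65 [[378.0, 361.0], [269.0, 229.0], [225.0, 175.0]]
```

View pics/s3c.png

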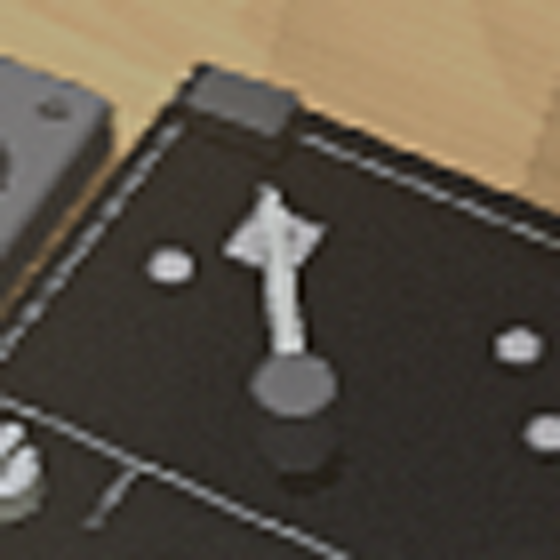

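View pics/t3c.png

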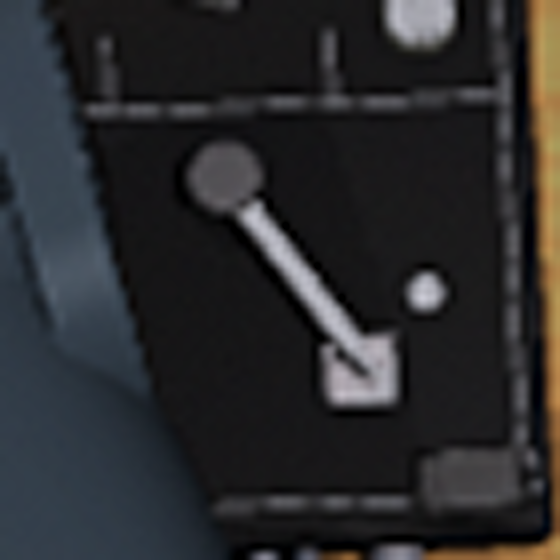

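The scene crop puts the arm's end at (268,188) and the top crop at about (371,370). Both match an angle of about 0.6, so the tip is over the middle of the square. Now the button.

>>> servo_tool(plan="37.5 -3.2 0 0 0 0;37.5 -3.2 0 0 0 0;37.5 -3.2 0 0 0 0;37.5 -3.2 0 0 0 0;0 0 -30 0 0 0;0 0 -30 0 0 0;0 0 -25 0 0 0;0 0 0 0 0 0")

```text
time: 7.68
tcp_pos: [0.5967, 0.1026, 0.0964]
tcp_rot: [0.464, 0.886, -0.002, -0.003]
wrist_force: [-1.9, -0.2, -1.2]
opening: 0.0
grip_force: 0.0
```

>>> servo_tool(plan="0 0 0 0 0 0;0 0 -2 0 0 0;0 0 -2 0 0 0;0 0 -2 0 0 0;0 0 -2 0 0 0;0 0 -2 0 0 0;0 0 -1 0 0 0;0 0 0 0 0 0")

```text
time: 8.35
tcp_pos: [0.5992, 0.1042, 0.0901]
tcp_rot: [0.463, 0.886, -0.0, -0.0]
wrist_force: [-0.2, 0.0, 0.1]
opening: -0.004
grip_force: 0.0
```

>>> servo_tool(plan="0 0 -2 0 0 0;0 0 -2 0 0 0;0 0 -2 0 0 0;0 0 -1 0 0 0;0 0 -1 0 0 0;0 0 0 0 0 0;0 0 0 0 0 0")

```text
time: 8.93
tcp_pos: [0.5995, 0.1043, 0.0824]
tcp_rot: [0.463, 0.886, 0.0, 0.0]
wrist_force: [1.5, 0.4, 2.7]
opening: -0.003
grip_force: 1.6
```

>>> servo_tool(plan="0 0 -1 0 0 0;0 0 -1 0 0 0;0 0 0 0 0 0;0 0 0 0 0 0")

```text
time: 9.27
tcp_pos: [0.5996, 0.1043, 0.0809]
tcp_rot: [0.463, 0.886, 0.0, 0.0]
wrist_force: [-1.0, -0.0, 11.0]
opening: -0.0
grip_force: 5.6
```

>>> servo_tool(plan="0 0 -1 0 0 0;0 0 0 0 0 0;0 0 0 0 0 0")

```text
time: 9.52
tcp_pos: [0.5997, 0.1043, 0.0807]
tcp_rot: [0.463, 0.886, 0.0, 0.001]
wrist_force: [-6.7, 0.1, 22.6]
opening: 0.002
grip_force: 11.0
```

Run:
```python
from fit import *
im=save("scene","scene4"); a=im[205:255,305:365,::-1]; b=cv2.imread("pics/scene3.png")[205:255,305:365]
cv2.imwrite("pics/s4c.png",np.clip(cv2.resize(np.hstack([b,a]),None,fx=6,fy=6,interpolation=cv2.INTER_CUBIC)*1.5,0,255))
s=readout.read_state();print(s["wrist_force"],s["ft_torque"],s["tcp_pos"])
```

```text
[-5.9942 -0.5295 22.6096] [-0.1596  1.3496 -0.0183] [0.5997 0.1043 0.0807][ WARN:0@1.575] global loadsave.cpp:1063 imwrite_ Unsupported depth image for selected encoder is fallbacked to CV_8U.
```

View pics/s4c.png

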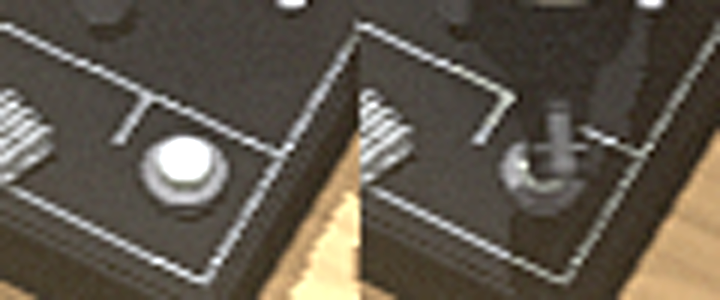

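The right half of the crop shows the button pushed down under the fingertip, with its white edge at (535,180) low in the housing. I'll check that by reading the spring force on the way up.

>>> servo_tool(plan="0 0 2 0 0 0;0 0 1 0 0 0;0 0 0 0 0 0;0 0 0 0 0 0")

```text
time: 9.9
tcp_pos: [0.5995, 0.1043, 0.0823]
tcp_rot: [0.463, 0.886, 0.0, 0.0]
wrist_force: [1.2, 0.7, 3.7]
opening: -0.001
grip_force: 1.6
```

>>> servo_tool(plan="0 0 1 0 0 0;0 0 0 0 0 0")

```text
time: 10.07
tcp_pos: [0.5994, 0.1043, 0.0833]
tcp_rot: [0.463, 0.886, 0.0, 0.0]
wrist_force: [0.9, 1.1, 3.5]
opening: 0.001
grip_force: 1.4
```

>>> servo_tool(plan="0 0 0 0 0 0;0 0 0 0 0 0")

```text
time: 10.23
tcp_pos: [0.5995, 0.1042, 0.0833]
tcp_rot: [0.463, 0.886, 0.0, 0.0]
wrist_force: [1.7, 1.0, 2.6]
opening: 0.002
grip_force: 1.4
```

>>> servo_tool(plan="0 0 1 0 0 0;0 0 0 0 0 0")

```text
time: 10.4
tcp_pos: [0.5993, 0.1042, 0.0844]
tcp_rot: [0.463, 0.886, -0.0, -0.0]
wrist_force: [1.3, 1.1, 2.6]
opening: -0.004
grip_force: 1.1
```

>>> servo_tool(plan="0 0 1 0 0 0;0 0 0 0 0 0")

```text
time: 10.57
tcp_pos: [0.5992, 0.1042, 0.0853]
tcp_rot: [0.463, 0.886, -0.0, -0.0]
wrist_force: [1.1, 0.5, 1.3]
opening: -0.001
grip_force: 0.9
```

>>> servo_tool(plan="0 0 2 0 0 0;0 0 0 0 0 0")

```text
time: 10.73
tcp_pos: [0.5992, 0.1042, 0.0874]
tcp_rot: [0.463, 0.886, -0.0, -0.0]
wrist_force: [-0.1, 0.2, 0.0]
opening: 0.002
grip_force: 0.0
```

The spring force runs out at about 0.087 and the hard stop is at 0.0807, so the button made its full 6 mm of travel. Retracting.

>>> servo_tool(plan="0 0 20 0 0 0;0 0 35 0 0 0;0 0 35 0 0 0;-20 30 20 0 0 0;-20 35 0 0 0 0;-20 35 0 0 0 0;-20 35 0 0 0 0;0 0 0 0 0 0")

```text
time: 11.4
tcp_pos: [0.5161, 0.2441, 0.1975]
tcp_rot: [0.461, 0.888, 0.0, -0.001]
wrist_force: [-1.1, -0.5, -0.3]
opening: 0.003
grip_force: 0.0
```

Run:
```python
from fit import *
im=save("scene","scene5"); a=cv2.imread("pics/scene3.png"); b=im[:,:,::-1]
cv2.imwrite("pics/s5c.png",cv2.resize(b[150:265,255:390],None,fx=5,fy=5,interpolation=cv2.INTER_CUBIC))
print(readout.read_state()["wrist_force"], readout.read_state()["dq"])
```

```text
[-0.598   0.0343 -0.4332] [-0.0684  0.0116  0.0135  0.0002 -0.0179 -0.0426]
```

View pics/s5c.png

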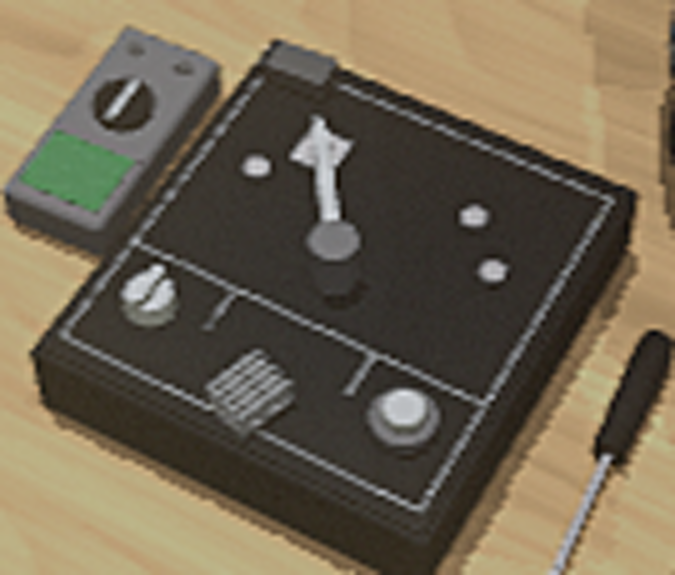

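The picture shows the arm over the square at (321,150) and the button back up at (405,408). The loose things in view haven't moved.

```bash
python3 -c "
from plant import bot; print(bot.job_done())"
```

```text
the job is handed in; nothing more can be done
None
```

The selector arm's tip is over the middle of the square contact; the button was then pressed its full 6 mm and came back up, and the job was handed in at about 11.5 s with no verdict returned.

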